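Load the ultrasonic bath for a wash

TASK

Get the ultrasonic bath ready for me to fill: fit the loose red key fully home on the drain cock's square stem with its grip lying along the pipe, turn it clockwise until the drain is fully closed, and leave it on. Load every glass ball from the tray into the tank's open bay, lowering each right down to the floor before letting go, because glass that is dropped or pressed hard will chip, and stand every canister upright in the rack, one to a cell. Leave the other things on the bench where they are.

Things in the scene. Friction and masses are not known exactly. Their poses are not given: they have to be found in the camera images.
- cleaner: ultrasonic bath fixed to the bench: steel housing 180 (x) by 386 (y) by 135 mm high, origin under its centre on the bench, black panel on the front (-x). Its open tank is 150 (x) by 356 mm (y), walls 15 mm, rim 135 mm and floor 50 mm above the bench. Towards -y the tank holds a rack of four cells, the rest is one open bay. A brass drain cock stands beside the -y end on a pipe along y.
- ball_bay (a point): centre of the floor of the open bay (85 mm below the rim): the bay is 150 mm along x and 225 mm along y (axes as the cleaner's). Walls: tank walls 85 mm high on three sides, a 4 mm partition 55 mm high on the -y side.
- cell0 (a point): centre of the floor of rack cell 0 (85 mm below the rim). The four cells lie two by two, each 73 mm (x) by 62 mm (y), parted by 3 mm walls 45 mm high; the tank walls are 85 mm high.
- cell1 (a point): centre of the floor of rack cell 1 (85 mm below the rim). The four cells lie two by two, each 73 mm (x) by 62 mm (y), parted by 3 mm walls 45 mm high; the tank walls are 85 mm high.
- cell2 (a point): centre of the floor of rack cell 2 (85 mm below the rim). The four cells lie two by two, each 73 mm (x) by 62 mm (y), parted by 3 mm walls 45 mm high; the tank walls are 85 mm high.
- cell3 (a point): centre of the floor of rack cell 3 (85 mm below the rim). The four cells lie two by two, each 73 mm (x) by 62 mm (y), parted by 3 mm walls 45 mm high; the tank walls are 85 mm high.
- drain (a joint): drain cock, turned by its stem: 0 = open, 1.57 = closed (end stop); grows clockwise seen from above; stiff, about 0.1 N m, stays where it is left. It starts open, at 0 to 0.25.
- stem_seat (a point): on the axis of the cock's upright stem at its foot, on the flat top of the brass body (38 mm wide), 75 mm above the bench; turns with the stem. The steel stem is 14 mm square, 18 mm high, its top 5 mm tapered to 9 mm. A black line on its top runs along this point's x axis; at joint 0 that lies along the pipe. The housing's side is 82 mm from the axis.
- key: loose red key of the drain cock, upright on the bench: 40 by 40 mm hub 26 mm high with a 15.6 mm square socket 20 mm deep in its underside; on it a flat grip blade 90 mm long (its x), 12 mm thick (its y), 26 to 48 mm above the underside. Origin: centre of the underside, z up; 90 g. Seated, the underside rests on the cock's flat top, origin at stem_seat.
- tray: shallow red tray lined with grey felt, fixed to the bench, 225 (x) by 170 (y) by 18 mm high, wall 4 mm, floor 4 mm above the bench; origin under its centre.
- ball0_center (a point): centre of the green glass ball, 50 mm in diameter, about 160 g, lying in the tray at the start (may be absent). It rolls; only the position means anything.
- ball1_center (a point): centre of the amber glass ball, 50 mm in diameter, about 160 g, lying in the tray at the start (may be absent). It rolls; only the position means anything.
- ball2_center (a point): centre of the blue glass ball, 50 mm in diameter, about 160 g, lying in the tray at the start (may be absent). It rolls; only the position means anything.
- ball3_center (a point): centre of the white glass ball, 50 mm in diameter, about 160 g, lying in the tray at the start (may be absent). It rolls; only the position means anything.
- can0: stainless perforated canister for small parts with a lid, standing on the bench in front of the bath at the start (may be absent): 49 mm in diameter, 66 mm high, and on the lid's centre a black knob 18 mm in diameter and 28 mm tall (66 to 94 mm); about 200 g. Origin at the centre of its underside, z up.
- can1: stainless perforated canister for small parts with a lid, standing on the bench in front of the bath at the start (may be absent): 49 mm in diameter, 66 mm high, and on the lid's centre a black knob 18 mm in diameter and 28 mm tall (66 to 94 mm); about 200 g. Origin at the centre of its underside, z up.
- can2: stainless perforated canister for small parts with a lid, standing on the bench in front of the bath at the start (may be absent): 49 mm in diameter, 66 mm high, and on the lid's centre a black knob 18 mm in diameter and 28 mm tall (66 to 94 mm); about 200 g. Origin at the centre of its underside, z up.
- detergent: bystander, to be left where it is: blue plastic bottle, 70 mm wide, 170 mm tall
- brush: bystander, to be left where it is: small brush lying on the bench, 160 mm long
- loupe: bystander, to be left where it is: black eyepiece loupe, 42 mm wide, 34 mm tall
- beaker: bystander, to be left where it is: clear beaker, 72 mm wide, 90 mm tall
- mug: bystander, to be left where it is: white mug, 80 mm wide, 92 mm tall
- polish: bystander, to be left where it is: white jar with a yellow lid, 60 mm wide, 70 mm tall
- bearing: bystander, to be left where it is: steel ring, 60 mm wide, 14 mm tall
Not all that is in view belongs to the job. Several things look just like the part that bears ball1_center: the one meant starts farthest from the robot's base.

How it is judged:
By the outcome, as a careful person would: the job done as asked, in the order asked, and still so for the second after the job is handed in, with the robot touching nothing.
Of ball0, ball1, ball2, ball3 only 2 to 4 are there at a start; the rules pass over those that are not, and their reading is None.
Of can0, can1, can2 only 2 to 3 are there at a start; the rules pass over those that are not, and their reading is None.
At some moment in a run one of can0, can1, can2, key may be knocked a few centimetres aside while the robot is not near it.
It also fails if it takes over 210 s, if anything falls off the work surface, if the arm or the gripper's body presses on something with over 40 N, if the wrist force passes 120 N, or if a joint passes its speed limit or range.

ROBOT

A 6-joint arm with a two-finger parallel gripper is mounted at the origin on the work surface. World frame = base frame: x ahead of the robot, y to its left, z up, the work surface at z = 0. Lengths are in m, angles in degrees, forces in N, time in s.
With the tool pointing down it reaches from about 0.35 to 0.8 m from the base axis. Payload 7.3 kg.
Tool frame: the origin (TCP) lies at the very end of the fingers, on their centre line; the grasp point (between the pads) lies 19 mm behind it; z points along the fingers, y is the line along which they close (so a half turn about z gives the same grasp; the last joint's range is limited). The gripper opens to 85 mm and grips with 20 to 120 N. Pads are 22 mm wide; open, the fingers measure 114 mm over their backs; the gripper's body (76 mm by 85 mm) begins 54 mm behind the grasp point. The pads swing forward as they close: fully open they stand 13 mm farther back than shut.
Start: joints at [62.796, 19.595, 87.324, -0, 73.075, -8.365], TCP at [0.17, 0.497, 0.231] pointing down, gripper open.
Joint ranges: [-145.02, 145.02], [-44.19, 115.74], [2.07, 154.8], [-57.11, 237.11], [16.16, 152.29], [-177.93, 177.93]. Speed limits (degrees/s): [147.25, 147.25, 180, 180, 180, 180].

INTERFACE

Orientations are given as [roll, pitch, yaw] about the fixed x, y, z axes, in that order (R = Rz(yaw) Ry(pitch) Rx(roll)).
In Python, from station import movep, line_to, goto_joints, open_gripper, clamp, pause, ik, sense, read_camera, IKError, close_job gives the robot as it stands. Calls block until the motion is done:
- movep(position, orientation): joint-space move of the TCP to a pose.
- line_to(position, ori=None, v=0.15): straight line of the TCP; ori=None keeps the orientation; v is the mean speed in m/s.
- goto_joints(angles): joint-space move.
- open_gripper() and clamp(grip_force=None): open the fingers fully, or close them until they stop; grip_force is the grip in N (None keeps the last).
- pause(seconds).
- ik(position, orientation): joint angles nearest the present ones, or None.
- sense(): the state.
- read_camera(name): name is "scene" or "top" or "wrist"; returns a dict with "color" (480x640x3 uint8, red, green, blue), "fx", "fy", "cx", "cy" (pixels), "eye" and "orientation" of the camera in the world. Camera axes: x right, y down, z forward; pixel columns grow to the right and rows downward; lengths in m; the calibration is good to about 2 mm. The wrist camera is an equidistant fisheye: a pixel r from the principal point sees the ray r / f radians off the axis. A picture is of the moment at which its call begins. There is no depth.
A pose or a line that the arm cannot do raises IKError and nothing moves.
- close_job(): hands the job in; it is judged then, once.
The state is a dict: "time": time; "qpos": joint angles; "joint_vel": joint speeds; "effort": joint torques, N m; "eef_pos": TCP position; "ee_rot": TCP orientation; "contact_force": force on the tool from outside, world axes, zero at the start; "ft_torque": the same for the moment, N m; "grip_width": finger opening in m; "grasp_force": force on a finger pad.
Only numpy, scipy, OpenCV 4.12 (cv2) and the standard library are available. Lean on these libraries where they do the work, as an engineer would, in place of code of your own. Each camera call takes 0.05 s, during which the arm holds its last target. There are 200 camera calls.

## Working session

There is one attempt and no reset: what is moved stays moved. The work goes in short steps, each a Python script; the robot and the scene stay as the last script left them, time stands still between calls to the robot, and variables do not carry over. Pictures are saved under pics/ and viewed, at most 14 in all, crops included, and the job is handed in when it is done.

```bash
ls; mkdir -p pics; python3 - <<'E'
from station import *
import cv2,numpy as np
s=sense();print(s)
for n in ["scene","top","wrist"]:
    c=read_camera(n);cv2.imwrite(f"pics/{n}0.png",c["color"][:,:,::-1])
    print(n,[c[k] for k in("fx","fy","cx","cy","eye","orientation")])
E
```

```text
pics
{'time': 0.0, 'qpos': array([ 6.27966011e+01,  1.96364648e+01,  8.73772778e+01, -6.53145062e-04,
        7.30755959e+01, -8.36601791e+00]), 'joint_vel': array([ 0.00458534, -0.08533682,  0.10598086, -0.04972599, -0.02632783,
        0.05082303]), 'effort': array([-6.18655037e-06, -4.33677256e+01, -2.46009403e+01, -2.59777116e-04,
        7.84329779e-03,  5.33416323e-05]), 'eef_pos': array([0.16931533, 0.4965186 , 0.23062542]), 'ee_rot': array([-1.79911521e+02, -1.23805028e-02,  1.61162800e+02]), 'contact_force': array([ 0.11014943,  0.46116627, -1.119409  ]), 'ft_torque': array([-0.03199046,  0.05238697, -0.02320554]), 'grasp_force': 0.0, 'grip_width': 0.0853357803499736}
scene [524.0971309224202, 524.0971309224202, 327.70398824364764, 241.1296653618563, array([1.11574859, 0.74846192, 1.01578894]), array([-134.37013448,    0.94008358,  143.0887939 ])]
top [436.65750856495333, 436.65750856495333, 316.59758216814, 251.54368097858162, array([ 0.35525084, -0.0159663 ,  1.24515668]), array([-170.28838792,   -0.18816032,  -90.46962927])]
wrist [371.64829954431775, 371.64829954431775, 316.805472371084, 241.70730151529867, array([0.10456666, 0.51907778, 0.37413992]), array([1.64651619e+02, 1.07665586e-01, 7.11682039e+01])]
```

View pics/scene0.png

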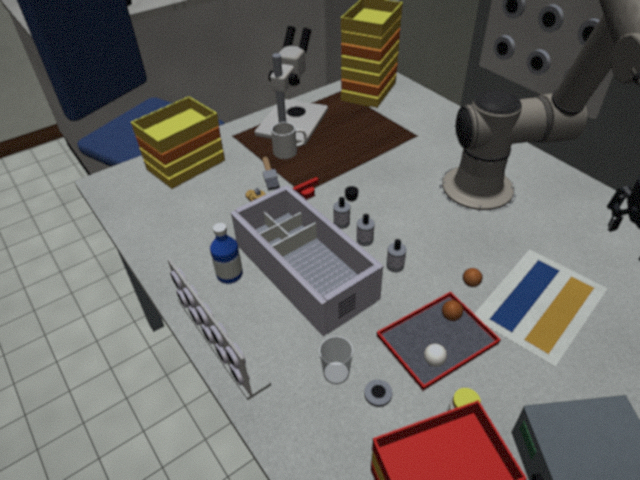

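View pics/top0.png

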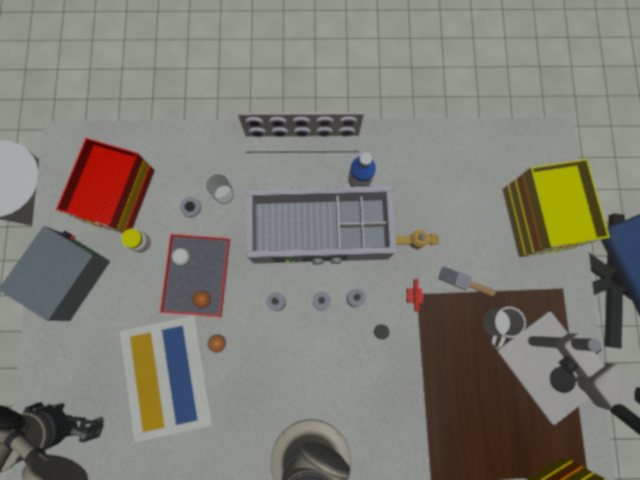

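Top view: the amber balls are at (202,299), in the tray, and (217,343), on the bench near the base. The tray one is farther from the base, so it is ball1. White ball3 is at (180,256). The cans are at (276,301), (321,301) and (356,297); the black loupe at (381,332) is a bystander. The red key is at (415,294) and the brass cock at (419,239); other red things are the tray and the red bin. I'll take coarse positions, then wrist views.

```bash
cat > h.py <<'E'
from station import *
import cv2,numpy as np
from scipy.spatial.transform import Rotation as R
def ray(c,px,fish=False):
    u=(np.atleast_2d(px)-[c["cx"],c["cy"]])/c["fx"]
    if fish:
        r=np.linalg.norm(u,axis=1,keepdims=True)+1e-12
        d=np.c_[u/r*np.sin(r),np.cos(r)]
    else: d=np.c_[u,np.ones(len(u))]
    return R.from_euler('xyz',c["orientation"],degrees=True).apply(d)
def onplane(c,px,z,fish=False):
    d=ray(c,px,fish); e=np.array(c["eye"]); return e+d*((z-e[2])/d[:,2:])
def tri(obs):  # obs: list of (cam,px,fish)
    A=np.zeros((3,3));b=np.zeros(3)
    for c,p,f in obs:
        d=ray(c,p,f)[0];d/=np.linalg.norm(d);M=np.eye(3)-np.outer(d,d);A+=M;b+=M@c["eye"]
    x=np.linalg.solve(A,b)
    return x
def proj(c,P,fish=False):
    p=R.from_euler('xyz',c["orientation"],degrees=True).inv().apply(np.atleast_2d(P)-c["eye"])
    if fish:
        r=np.linalg.norm(p[:,:2],axis=1,keepdims=True);t=np.arctan2(r[:,0],p[:,2])[:,None]
        u=p[:,:2]/(r+1e-12)*t
    else:u=p[:,:2]/p[:,2:]
    return u*c["fx"]+[c["cx"],c["cy"]]
def shot(n,name):
    c=read_camera(n);cv2.imwrite(f"pics/{name}.png",c["color"][:,:,::-1]);np.save(f"pics/{name}.npy",c,allow_pickle=True);return c
def load(name): return np.load(f"pics/{name}.npy",allow_pickle=True).item()
def blobs(c,lo,hi,amin=20,roi=None):
    m=cv2.inRange(cv2.cvtColor(c["color"],cv2.COLOR_RGB2HSV),lo,hi)
    if roi is not None:
        k=np.zeros_like(m);x0,y0,x1,y1=roi;k[y0:y1,x0:x1]=255;m&=k
    n,l,s,ce=cv2.connectedComponentsWithStats(m)
    return [(s[i,4],ce[i],(l==i)) for i in range(1,n) if s[i,4]>=amin]
E
python3 - <<'E'
from h import *
c=shot("top","t1")
for n,p,z in [("key",(415,294),.04),("keyhub",(412,294),.04),("cock",(419,239),.093),("can",(276,301),.09),("can",(321,301),.09),("can",(356,297),.09),("white",(180,256),.029),("amber",(202,299),.029),("amber_out",(217,343),.025),
 ("cl c",(247,190),.135),("cl",(394,188),.135),("cl",(395,257),.135),("cl",(247,262),.135),("tray",(172,235),.018),("tray",(229,237),.018),("tray",(221,317),.018),("tray",(161,314),.018)]:
    print(n,onplane(c,p,z)[0].round(4))
img=c["color"][180:380,240:500];cv2.imwrite("pics/t1c.png",cv2.resize(img,None,fx=3,fy=3,interpolation=cv2.INTER_CUBIC)[:,:,::-1])
print(ik([.45,-.3,.25],[180,0,90]),ik([.45,-.3,.25],[180,0,0]),ik([.45,-.3,.25],[180,0,-90]),ik([.45,-.3,.25],[180,0,180]))
E
```

```text
key [ 0.4407 -0.2919  0.04  ]
keyhub [ 0.4407 -0.2836  0.04  ]
cock [ 0.5846 -0.2973  0.093 ]
can [0.4217 0.0866 0.09  ]
can [ 0.4207 -0.0319  0.09  ]
can [ 0.4305 -0.1243  0.09  ]
white [0.5535 0.3633 0.029 ]
amber [0.4323 0.297  0.029 ]
amber_out [0.3124 0.2528 0.025 ]
cl c [0.7116 0.1613 0.135 ]
cl [ 0.7143 -0.2274  0.135 ]
cl [ 0.5294 -0.223   0.135 ]
cl [0.5193 0.1577 0.135 ]
tray [0.6165 0.3924 0.018 ]
tray [0.6094 0.229  0.018 ]
tray [0.3828 0.2454 0.018 ]
tray [0.3924 0.4123 0.018 ]
[-41.81104234  20.475663    82.99038092   0.          76.53395608
 -41.81104234] [-4.18110423e+01  2.04756630e+01  8.29903809e+01 -2.54444375e-14
  7.65339561e+01  4.81889577e+01] [-4.18110423e+01  2.04756630e+01  8.29903809e+01 -2.54444375e-14
  7.65339561e+01  1.38188958e+02] [ -41.81104234   20.475663     82.99038092    0.           76.53395608
 -131.81104234]
```

View pics/t1c.png

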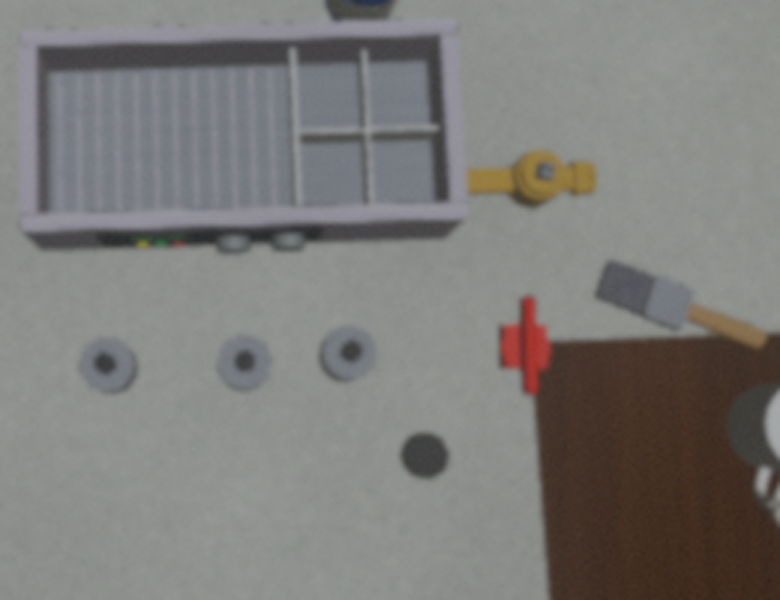

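```bash
python3 - <<'E'
from h import *
movep([.50,-.30,.28],[180,0,90]);w1=shot("wrist","w1")
movep([.44,-.33,.28],[180,0,0]);w2=shot("wrist","w2")
print(sense()["time"],sense()["qpos"])
cv2.imwrite("pics/w12.png",np.vstack([w["color"][:,:,::-1][100:400] for w in(w1,w2)]))
E
```

```text
4.6417 [-4.48314729e+01  2.04236407e+01  7.83431337e+01  2.44919820e-03
  8.12378213e+01  4.50941890e+01]
```

View pics/w12.png

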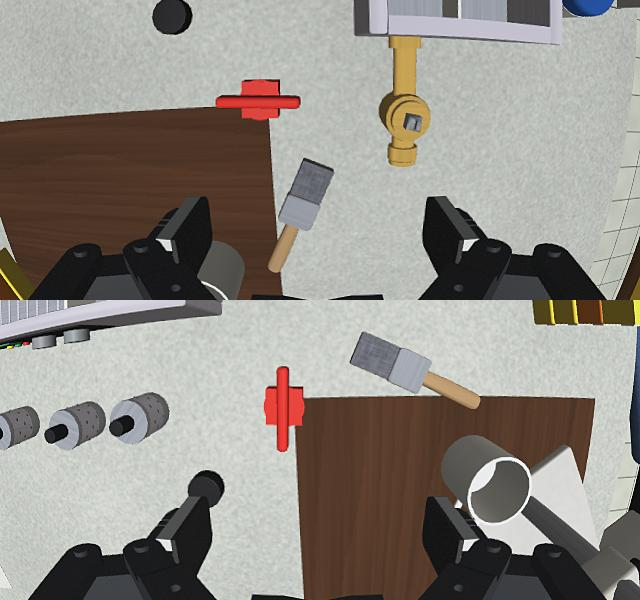

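```bash
python3 - <<'E'
from h import *
w1=load("w1");w2=load("w2")
f=lambda w,x,y,r:cv2.resize(w["color"][y-r:y+r,x-r:x+r,::-1],(390,390) ,interpolation=cv2.INTER_CUBIC)
c=np.hstack([f(w1,412,222,30),f(w2,283,208,48)])
cv2.imwrite("pics/z1.png",c)
for w,roi in((w1,(180,150,330,250)),(w2,(230,150,330,270))):
    for b in blobs(w,(0,120,60),(10,255,255),100,roi)+blobs(w,(170,120,60),(180,255,255),100,roi):
        v=w["color"][...,0][b[2]];print(b[0],b[1],np.percentile(v,[5,25,50,75,95]))
E
```

```text
1982 [258.24419778 200.27850656] [ 94. 192. 221. 221. 227.]
1978 [283.70879676 207.02173913] [136. 219. 233. 233. 238.]
```

View pics/z1.png

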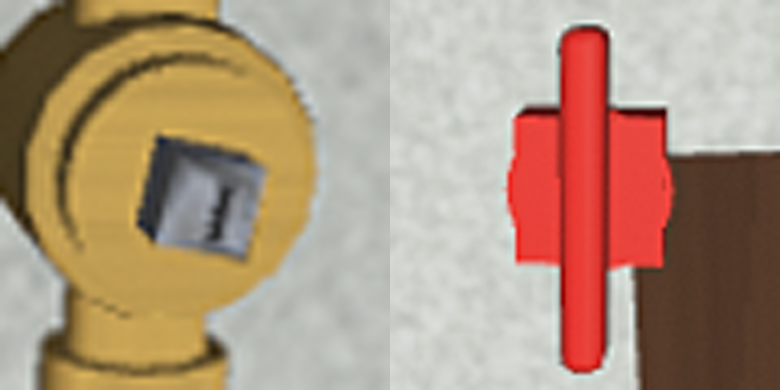

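```bash
python3 - <<'E'
from h import *
movep([.505,-.29,.19],[180,0,0]);w3=shot("wrist","w3")
w1=load("w1");w2=load("w2")
p=np.array([415.8,224.6]);P=onplane(w1,p,.093,True)[0];print("stem",P)
L=onplane(w1,np.array([[228,185],[213,240]])/6.5+[382,192],.093,True);d=L[1]-L[0];print("line ang",np.degrees(np.arctan2(d[1],d[0])))
q=proj(w3,P,True)[0];print(q)
# key blade ends: w2 crop scale 390/96
s=96/390;e=np.array([[584-390,26],[583-390,372]])*s+[235,160]
K=onplane(w2,e,.048,True);print("key w2",K,K.mean(0),np.linalg.norm(K[0]-K[1]))
e1=np.array([[216,202],[300,202]]);K=onplane(w1,e1,.045,True);print("key w1",K,K.mean(0))
print("tri key",tri([(w1,e1.mean(0),True),(w2,e.mean(0),True)]))
x,y=q.astype(int);r=45
f=lambda w,x,y,r:cv2.resize(w["color"][y-r:y+r,x-r:x+r,::-1],(540,540) ,interpolation=cv2.INTER_CUBIC)
cv2.imwrite("pics/z2.png",f(w3,x,y,r));print(x,y,r)
E
```

```text
stem [ 0.59137867 -0.30571383  0.093     ]
line ang -102.02359691501239
[342.03857893 110.24638829]
key w2 [[ 0.48152048 -0.29499404  0.048     ]
 [ 0.3920382  -0.29317635  0.048     ]] [ 0.43677934 -0.29408519  0.048     ] 0.0895007437703262
key w1 [[ 0.39269537 -0.29221773  0.045     ]
 [ 0.48170459 -0.2931269   0.045     ]] [ 0.43719998 -0.29267231  0.045     ]
tri key [ 0.43687258 -0.29357335  0.04085562]
342 110 45
```

View pics/z2.png

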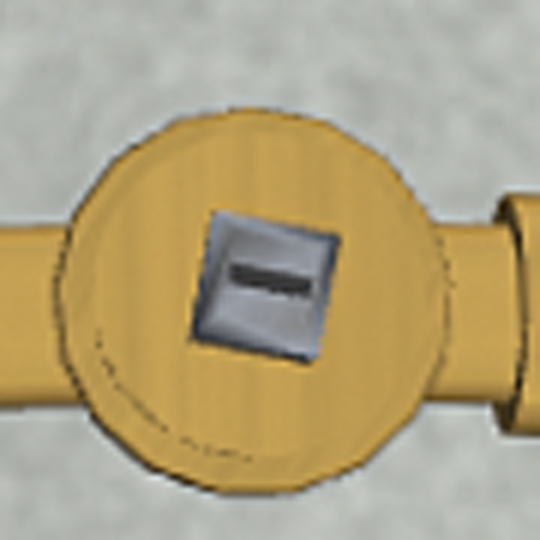

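```bash
python3 - <<'E'
from h import *
w3=load("w3");w1=load("w1")
g=lambda a:(np.array(a,float)+.5)/6-.5+[297,65]
for n,a,z in(("line",[[229,270],[312,288]],.093),("sq",[[212,212],[340,236],[316,362],[192,338]],.088),("circ",[[252,300]],.075)):
    P=onplane(w3,g(a),z,True);print(n,P.mean(0))
    if len(P)>1:
        d=P[1]-P[0];print(np.degrees(np.arctan2(d[1],d[0])),np.linalg.norm(d))
print(tri([(w3,g([270,279]),True),(w1,[415.8-.4,224.6-.4],True)]))
P=onplane(w3,g([[-297*6,250],[0,228],[0,408],[490,228],[490,404]]),.05,True);print(P)
E
```

```text
line [ 0.59083613 -0.30548377  0.093     ]
-101.53453509864538 0.009048335089222124
sq [ 0.59039845 -0.30523513  0.088     ]
-99.83577209326884 0.014158378819986321
circ [ 0.58988792 -0.30457587  0.075     ]
[ 0.59085711 -0.30535031  0.09320258]
[[ 0.63206642  0.02617911  0.05      ]
 [ 0.60099412 -0.27445957  0.05      ]
 [ 0.57793269 -0.27444078  0.05      ]
 [ 0.60195868 -0.3362043   0.05      ]
 [ 0.57921894 -0.33639754  0.05      ]]
```

```bash
python3 - <<'E'
from h import *
w=read_camera("wrist") # check key not displaced
movep([.437,-.2934,.13],[180,0,-1]);line_to([.437,-.2934,.030],v=.1)
clamp(50);s=sense();print(s["grip_width"],s["grasp_force"],s["contact_force"])
line_to([.437,-.2934,.17],v=.12);s=sense();print(s["grip_width"],s["contact_force"],s["time"])
movep([.5905,-.3052,.14],[180,0,80]);pause(.3)
s=sense();print(s["eef_pos"],s["ee_rot"],s["contact_force"],s["time"])
w4=shot("wrist","w4")
E
```

```text
0.01055027686423561 50.97821295261383 [-0.61674874  0.61147569  2.46246124]
0.010710349819819255 [-0.42403069  0.3148841  -0.65396922] 8.8667
[ 0.59029426 -0.30538208  0.14032257] [1.79982260e+02 8.78664229e-03 7.99610111e+01] [ 0.27456266 -0.69589455 -0.45035407] 10.325
```

View pics/w4.png

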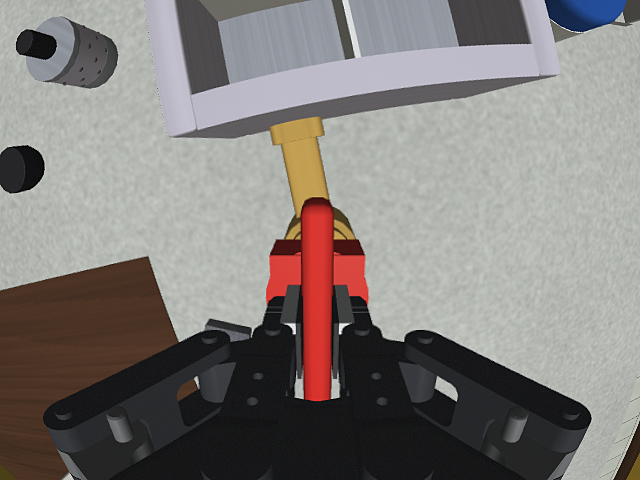

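The key is held squarely: its near blade tip is at (317,200) and its hub is over the brass body. Next I check the offset along the blade and lower it with force watching.

```bash
cat >> h.py <<'E'
def descend(x,y,z0,z1,yaw,dz=.002,fmax=10,base=None,v=.03):
    base=sense()["contact_force"][2] if base is None else base
    z=z0
    while z>z1+1e-6:
        z=max(z-dz,z1);line_to([x,y,z],[180,0,yaw],v=v)
        f=sense()["contact_force"]
        if f[2]-base>fmax: break
    return z,f
E
python3 - <<'E'
from h import *
w=load("w4");s=sense()
P=onplane(w,[317,199],.154,True)[0];u=np.array([np.cos(np.radians(80)),np.sin(np.radians(80))]);d=P[:2]-s["eef_pos"][:2]
print("along",d@u,"across",d@[-u[1],u[0]])
f0=sense()["contact_force"]
for z0,z1 in((.14,.124),(.124,.112),(.112,.105)):
    z,f=descend(.5905,-.3052,z0,z1,80,fmax=10,base=f0[2]);s=sense();print(z,(f-f0).round(1),s["ft_torque"].round(2),s["eef_pos"].round(4))
    if f[2]-f0[2]>10: break
E
```

```text
along 0.047168105602605856 across 0.001674301427886464
0.124 [ 1.3 -0.   0.6] [-0.03 -0.01 -0.01] [ 0.5904 -0.3051  0.1238]
0.112 [ 5.2 -2.1  1.2] [-0.55 -1.01 -0.05] [ 0.591  -0.3055  0.1122]
0.105 [ 6.3 -2.1  4.1] [-0.56 -1.    0.03] [ 0.5911 -0.3056  0.1053]
```

```bash
python3 - <<'E'
from h import *
z,f=descend(.591,-.3055,.1053,.100,80,dz=.001,fmax=8,base=-.5);s=sense();print(z,f.round(1),s["eef_pos"].round(4),s["ft_torque"].round(2))
z=s["eef_pos"][2]
for y in range(72,-8,-8):
    line_to([.591,-.3055,z],[180,0,y],v=.03);s=sense()
    print(y,s["ee_rot"][2].round(1),s["contact_force"].round(1),s["ft_torque"].round(2),s["time"].round(1))
    if abs(s["ft_torque"][2])>.8: break
E
```

```text
0.1043 [ 2.9 -1.7  7.9] [ 0.5912 -0.3057  0.1052] [-0.27 -0.47 -0.01]Traceback (most recent call last):
  File "<stdin>", line 6, in <module>
AttributeError: 'float' object has no attribute 'round'
```

```bash
python3 - <<'E'
from h import *
z=.105
for y in (72,64,56,48,40,32,24,16,10,6,3,0,-3,-6):
    line_to([.591,-.3055,z],[180,0,y],v=.03);s=sense()
    print(y,round(s["ee_rot"][2],1),s["contact_force"].round(1),s["ft_torque"].round(2),round(s["time"],1))
    if abs(s["ft_torque"][2])>.8: break
E
```

```text
72 72.0 [ 5.2 -4.   2.9] [-0.73 -0.98 -0.01] 15.7
64 64.0 [ 5.3 -4.6  3.5] [-0.83 -0.94 -0.03] 16.0
56 56.0 [ 5.1 -5.   4.3] [-0.74 -0.89 -0.01] 16.2
48 48.0 [ 4.3 -4.   3.3] [-0.64 -0.79 -0.02] 16.5
40 40.0 [ 4.6 -3.2  3.1] [-0.65 -0.8  -0.04] 16.8
32 32.0 [ 3.8 -3.   3.6] [-0.63 -0.81 -0.01] 17.1
24 24.0 [ 3.8 -1.8  4.3] [-0.59 -0.77 -0.02] 17.4
16 16.2 [ 3.9 -2.9  3.8] [-0.58 -0.8   0.06] 17.7
10 10.3 [ 4.3 -3.2  4.6] [-0.52 -0.68  0.01] 18.0
6 6.3 [ 3.5 -2.8  5. ] [-0.55 -0.79 -0.01] 18.2
3 3.3 [ 3.3 -3.1  4. ] [-0.55 -0.71  0.02] 18.5
0 0.3 [ 4.6 -2.6  4.3] [-0.49 -0.76  0.03] 18.7
-3 -2.7 [ 3.6 -3.1  5.7] [-0.56 -0.8   0.07] 19.0
-6 -5.7 [ 4.9 -3.   5.7] [-0.46 -0.83 -0.01] 19.2
```

```bash
python3 - <<'E'
from h import *
z=.105
for y in (-8,-10,-12,-14,-16,-18,-20):
    line_to([.591,-.3055,z],[180,0,y],v=.03);s=sense()
    print(y,round(s["ee_rot"][2],1),s["contact_force"].round(1),s["ft_torque"].round(2),round(s["time"],1))
    if abs(s["ft_torque"][2])>.6: break
w=shot("wrist","w5")
E
```

```text
-8 -7.7 [ 4.1 -3.   5.1] [-0.46 -0.82  0.14] 19.5
-10 -9.7 [ 4.1 -2.7  5.1] [-0.51 -0.8   0.21] 19.7
-12 -11.6 [ 3.9 -1.7  5.3] [-0.51 -0.76  0.38] 20.0
-14 -13.6 [ 4.1 -1.9  4.3] [-0.47 -0.8   0.59] 20.2
-16 -15.6 [ 4.3 -2.4  5.5] [-0.48 -0.72  0.9 ] 20.5
```

View pics/w5.png

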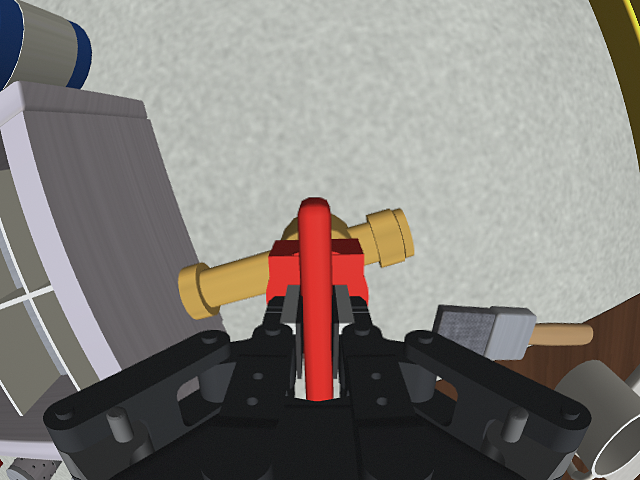

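Torque climbs steadily past about -8°, so the cock is against its end stop. I release the key, check it, and go on to look at the balls and the tank.

```bash
python3 - <<'E'
from h import *
line_to([.591,-.3055,.1045],[180,0,-7.5],v=.03);s=sense();print(s["contact_force"],s["ft_torque"][2])
open_gripper();line_to([.591,-.3055,.22],v=.15)
line_to([.50,-.3,.25]);w6=shot("wrist","w6")
movep([.42,.02,.30],[180,0,-90]);w7=shot("wrist","w7")   # camera at y-.07
movep([.5,.28,.30],[180,0,-90]);w8=shot("wrist","w8")
movep([.5,.31,.25],[180,0,0]);w9=shot("wrist","w9")
print(sense()["time"])
q=[w["color"][:,:,::-1][60:360,:] for w in (w6,w7,w8,w9)]
q=[cv2.resize(a,(400,188)) for a in q]
cv2.imwrite("pics/m1.png",np.vstack([np.hstack(q[:2]),np.hstack(q[2:])]))
E
```

```text
[ 2.76090951 -2.91037872  7.43251875] 0.11771044874945163
33.8417
```

View pics/m1.png

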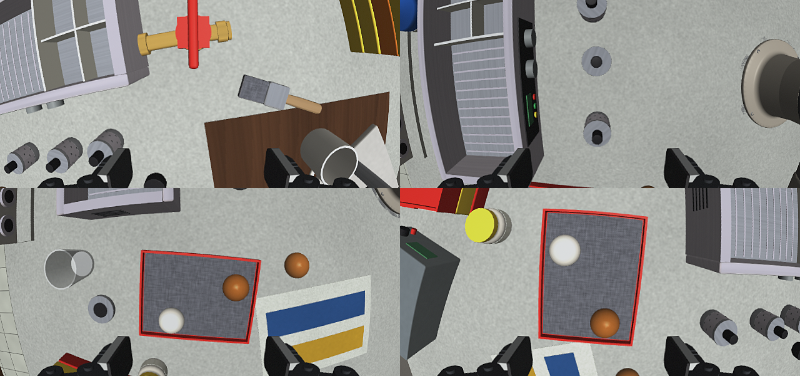

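```bash
python3 - <<'E'
from h import *
w8=load("w8");w9=load("w9")
def big(w,lo,hi,roi):
    b=max(blobs(w,lo,hi,100,roi),key=lambda b:b[0]);(x,y),r=cv2.minEnclosingCircle(np.argwhere(b[2])[:,::-1].astype(np.float32));return b[0],b[1],np.array([x,y]),r
R8=(232,160,410,340);R9=(225,100,390,320)
am=((5,100,40),(16,255,255));wh=((0,0,150),(180,40,255))
for n,k,s8,s9 in(("amber",am,(340,180,410,270),(280,225,370,320)),("white",wh,(240,220,310,310),(230,110,300,190))):
    a=big(w8,*k,s8);b=big(w9,*k,s9);print(n,a,b)
    print(tri([(w8,a[1],True),(w9,b[1],True)]),onplane(w8,a[1],.029,True),onplane(w9,b[1],.029,True))
    print(tri([(w8,a[2],True),(w9,b[2],True)]))
movep([.60,.08,.42],[180,0,-90]);w=shot("wrist","w10")
E
```

```text
amber (np.int32(1416), array([376.97457627, 218.72881356]), array([377.       , 218.7051239]), 21.388689041137695) (np.int32(1709), array([327.45991808, 275.33937975]), array([327.49227905, 275.39974976]), 23.449792861938477)
[0.42983095 0.29934091 0.03043145] [[0.42961796 0.29961503 0.029     ]] [[0.42927267 0.29931518 0.029     ]]
[0.42980859 0.29930196 0.03052523]
white (np.int32(1176), array([272.92687075, 271.97959184]), array([273., 272.]), 19.723182678222656) (np.int32(1821), array([263.16254805, 158.87644152]), array([263.07043457, 158.87324524]), 24.282917022705078)
[0.5501116  0.36214575 0.03509805] [[0.55092689 0.36432285 0.029     ]] [[0.54981832 0.36305193 0.029     ]]
[0.55008779 0.3623016  0.03470818]Traceback (most recent call last):
  File "<stdin>", line 11, in <module>
station.IKError: the arm cannot take that pose within its joint ranges
```

```bash
python3 - <<'E'
from h import *
for z in (.40,.38,.36,.34):
    try: movep([.58,.03,z],[180,0,-90]);break
    except IKError: pass
print(z);w=shot("wrist","w10");t=shot("top","t2")
E
```

```text
0.4
```

View pics/w10.png

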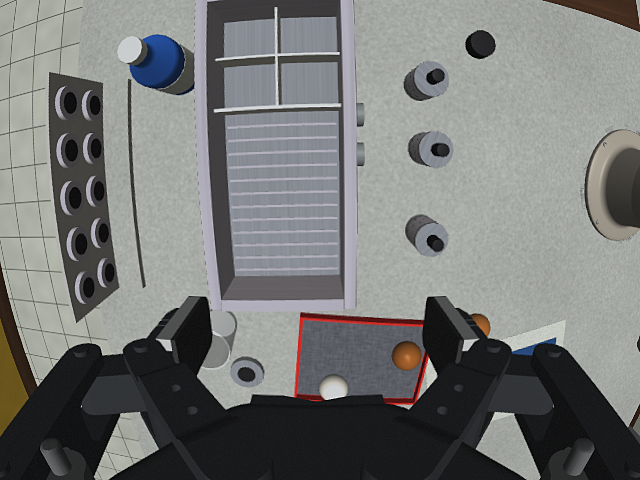

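```bash
python3 - <<'E'
from h import *
w=load("w10");P=lambda a,z:onplane(w,np.array(a,float),z,True)
print("cross",P([[277,56]],.095));print("crossline",P([[217,59],[339,53]],.095))
print("vert",P([[276,10],[278,100]],.095))
print("part",P([[216,110],[340,105]],.105))
print("rim out",P([[210,311],[354,309]],.135),"inner",P([[220,300],[343,297]],.135))
print("bayfloor",P([[234,275],[340,276]],.05),"part foot",P([[228,113],[337,111]],.05))
for k in [(432,75),(439,150),(435,242)]: print("knob",P([k],.094))
E
```

```text
cross [[ 0.62606117 -0.14238856  0.095     ]]
crossline [[ 0.6999612  -0.14301896  0.095     ]
 [ 0.55220937 -0.14578122  0.095     ]]
vert [[ 0.62808679 -0.20336327  0.095     ]
 [ 0.62459017 -0.08741085  0.095     ]]
part [[ 0.69805099 -0.07743208  0.105     ]
 [ 0.55158825 -0.08004506  0.105     ]]
rim out [[0.71149312 0.16617599 0.135     ]
 [0.5327683  0.16071828 0.135     ]] inner [[0.69686667 0.15054143 0.135     ]
 [0.54663735 0.14460649 0.135     ]]
bayfloor [[0.69701253 0.14913095 0.05      ]
 [0.54513932 0.14953238 0.05      ]] part foot [[ 0.69643844 -0.07769724  0.05      ]
 [ 0.5521197  -0.07757995  0.05      ]]
knob [[ 0.43737294 -0.12484799  0.094     ]]
knob [[ 0.42697223 -0.03084014  0.094     ]]
knob [[0.4249262  0.08732509 0.094     ]]
```

```bash
cat >> h.py <<'E'
O=np.array([.6234,-.029]);TY=1.2
def loc(x,y):
    a=np.radians(TY);return O+np.array([[np.cos(a),-np.sin(a)],[np.sin(a),np.cos(a)]])@[x,y]
def slow(x,y,z0,z1,yaw,fmax,dz=.001):
    pause(.3);base=np.mean([sense()["contact_force"][2] for _ in range(3)]);z=z0
    while z>z1+1e-6:
        z=max(z-dz,z1);line_to([x,y,z],[180,0,yaw],v=.02);pause(.05);f=sense()["contact_force"][2]-base
        if f>fmax: break
    return round(z,4),round(f,2)
def ball(b,yaw,l):
    movep([*b,.14],[180,0,yaw]);line_to([*b,.03],v=.12);f0=sense()["contact_force"]
    line_to([*b,.007],v=.05);print("down",(sense()["contact_force"]-f0).round(1))
    clamp(25);s=sense();print("grip",s["grip_width"],s["grasp_force"])
    line_to([*b,.06],v=.05);line_to([*b,.23],v=.2);t=loc(*l);yt=90+TY
    movep([*t,.23],[180,0,yt]);print("held",sense()["grip_width"]);line_to([*t,.066],v=.12)
    print("floor",slow(*t,.066,.048,yt,2.0))
    open_gripper();line_to([*t,.25],v=.2);s=sense();print(s["grip_width"],s["time"])
E
python3 - <<'E'
from h import *
ball((.4295,.2994),32,(0,20))
t=loc(0,20);line_to([.5,.08,.3]);w=shot("wrist","w11")
b=[(a[0],a[1].round(),onplane(w,a[1],.075,True)[0].round(3)) for a in blobs(w,(5,100,40),(16,255,255),200)];print(b,t,sense()["time"])
E
```

```text
down [-0.5 -0.6 -1.1]
grip 0.04886925624150446 25.475667715072632Traceback (most recent call last):
  File "<stdin>", line 2, in <module>
  File "h.py", line 57, in ball
    movep([*t,.23],[180,0,yt]);print("held",sense()["grip_width"]);line_to([*t,.066],v=.12)
    ~~~~~^^^^^^^^^^^^^^^^^^^^^
station.IKError: the arm cannot take that pose within its joint ranges
```

```bash
python3 - <<'E'
from h import *
print(sense()["qpos"].round(1),sense()["eef_pos"].round(3))
t=loc(0,20)
for z in(.23,.15):
  for y in(91.2,-88.8,1,60,120):
    q=ik([*t,z],[180,0,y]);print(z,y,None if q is None else q.round(1))
E
```

```text
[26.5 19.6 87.8  0.  72.8 84.5] [0.429 0.299 0.229]
0.23 91.2 None
0.23 -88.8 None
0.23 1 None
0.23 60 None
0.23 120 None
0.15 91.2 None
0.15 -88.8 None
0.15 1 None
0.15 60 None
0.15 120 None
```

```bash
python3 - <<'E'
from h import *
t=loc(0,20);print(t)
for p in ([.623,-.009,.2],[.6,0.,.2],[.55,0,.2],[.623,.05,.2],[.623,-.1,.2],[.61,.1,.2],[.66,.0,.2],[.6,-.15,.12],[.66,-.15,.12],[.6,.1,.07]):
    q=ik(p,[180,0,90]);print(p,None if q is None else q.round(1))
E
```

```text
[ 0.2045516  19.96661367]
[0.623, -0.009, 0.2] [-7.9 31.3 73.5  0.  75.2 -7.9]
[0.6, 0.0, 0.2] [-7.3 28.9 77.7  0.  73.5 -7.3]
[0.55, 0, 0.2] [-8.  23.7 86.2  0.  70.1 -8. ]
[0.623, 0.05, 0.2] [-2.4 31.5 73.1 -0.  75.4 -2.4]
[0.623, -0.1, 0.2] [-16.1  32.2  72.    0.   75.9 -16.1]
[0.61, 0.1, 0.2] [ 2.2 30.8 74.4 -0.  74.8  2.2]
[0.66, 0.0, 0.2] [-6.6 35.4 66.2  0.  78.4 -6.6]
[0.6, -0.15, 0.12] [-21.1  35.   80.3   0.   64.7 -21.1]
[0.66, -0.15, 0.12] [-19.3  40.8  68.9   0.   70.2 -19.3]
[0.6, 0.1, 0.07] [ 2.2 37.4 84.9 -0.  57.8  2.2]
```

Millimetres and metres got mixed in `loc`; I fix that and continue. The ball is still held.

```bash
sed -i 's/def loc(x,y):/def loc(x,y):\n    x,y=x\/1000,y\/1000/' h.py
python3 - <<'E'
s=open('h.py').read()
s=s.replace("    line_to([*b,.06],v=.05);line_to([*b,.23],v=.2);t=loc","    line_to([*b,.06],v=.05);line_to([*b,.23],v=.2);put(l)\ndef put(l):\n    t=loc")
open('h.py','w').write(s)
E
python3 - <<'E'
from h import *
put((0,20))
t=loc(0,20);line_to([.5,.08,.3]);w=shot("wrist","w11")
b=[(a[0],a[1].round(),onplane(w,a[1],.075,True)[0].round(3)) for a in blobs(w,(5,100,40),(16,255,255),200)];print(b,t,sense()["time"])
E
```

```text
held 0.04840357198530154
floor (0.053, np.float64(4.88))
0.08540862150142739 49.75
[(np.int32(1248), array([159.,  56.]), array([0.332, 0.242, 0.075])), (np.int32(1211), array([425., 288.]), array([ 0.62 , -0.005,  0.075])), (np.int32(249), array([625., 388.]), array([ 1.038, -0.206,  0.075])), (np.int32(2108), array([125., 449.]), array([ 0.202, -0.301,  0.075]))] [ 0.62298115 -0.00900439] 51.0167
```

```bash
python3 - <<'E'
from h import *
ball((.5502,.3635),75,(0,118))
movep([.42,.02,.30],[180,0,-90]);w12=shot("wrist","w12");movep([.36,-.05,.30],[180,0,0]);w13=shot("wrist","w13");t=shot("top","t3")
print(sense()["time"])
f=[cv2.resize(w["color"][:,:,::-1],(400,300)) for w in(w12,w13)]
cv2.imwrite("pics/m2.png",np.vstack([np.hstack(f),cv2.resize(t["color"][180:340,140:460,::-1],(800,400),interpolation=cv2.INTER_CUBIC)[50:350]]))
E
```

```text
down [-0.7 -0.3 -0.5]
grip 0.04882075647950493 25.651237070560455
held 0.04867303611672279
floor (0.053, np.float64(4.77))
0.08566155767085011 64.9833
69.2417
```

View pics/m2.png

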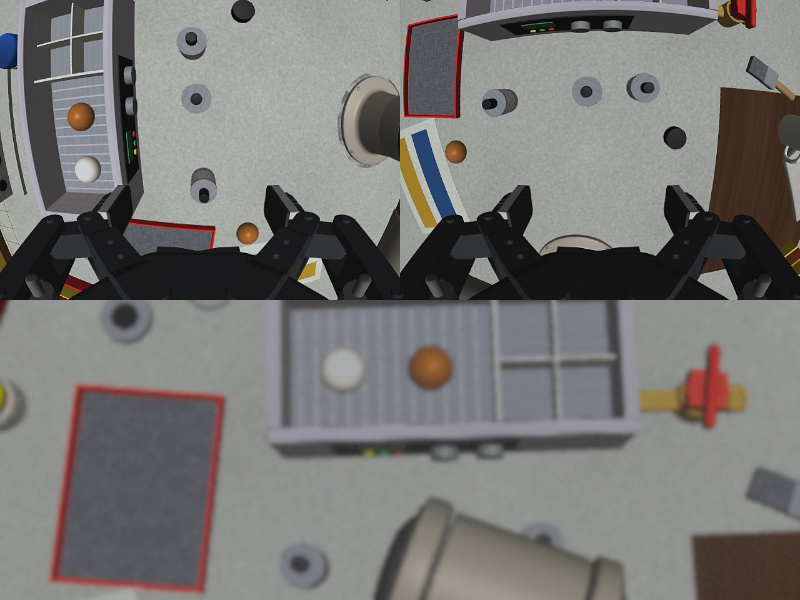

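Both balls lie in the bay, and the key is on the cock across the pipe. The can knobs are at about (306,64), (314,158) and (325,312) in w12, and (147,165), (298,147) and (395,140) in w13.

```bash
python3 - <<'E'
from h import *
w12=load("w12");w13=load("w13")
def knob(w,p):
    bs=blobs(w,(0,0,0),(180,255,50),20,(p[0]-22,p[1]-22,p[0]+22,p[1]+22))
    b=max(bs,key=lambda b:b[0]);return b[0],b[1]
def top(w,p): # knob top = end of knob mask away from image nadir -> report mask centroid at mid-height
    return knob(w,p)
for a,b in(((306,64),(395,140)),((314,158),(298,147)),((325,312),(147,165))):
    ka,kb=knob(w12,a),knob(w13,b)
    print(ka,kb,tri([(w12,ka[1],True),(w13,kb[1],True)]).round(4),onplane(w12,ka[1],.083,True)[0][:2].round(4),onplane(w13,kb[1],.083,True)[0][:2].round(4))
E
```

```text
(np.int32(144), array([306.22916667,  64.61805556])) (np.int32(164), array([393.59146341, 140.85365854])) [ 0.4285 -0.1222  0.0892] [ 0.4289 -0.1229] [ 0.4284 -0.1241]
(np.int32(147), array([314.14285714, 160.24489796])) (np.int32(206), array([296.7038835 , 146.98543689])) [ 0.4212 -0.0289  0.0693] [ 0.4213 -0.029 ] [ 0.4212 -0.0302]
(np.int32(301), array([325.98671096, 312.45847176])) (np.int32(336), array([142.93154762, 165.77678571])) [0.4088 0.1304 0.0844] [0.4088 0.131 ] [0.4088 0.1311]
```

```bash
cat >> h.py <<'E'
def can(p,h,l,yaw,fast=.2):
    movep([*p,.16],[180,0,yaw]);line_to([*p,h],v=.1);clamp(40);s=sense();print("grip",s["grip_width"],s["grasp_force"])
    line_to([*p,.26],v=fast);t=loc(*l);yt=yaw+TY
    movep([*t,.26],[180,0,yt]);print("held",sense()["grip_width"]);line_to([*t,h+.062],v=.12)
    print("floor",slow(*t,h+.062,h+.045,yt,2.5),"exp",h+.05)
    open_gripper();print(sense()["contact_force"].round(1));line_to([*t,.26],v=.2);print(sense()["time"])
E
python3 - <<'E'
from h import *
can((.4287,-.1232),.071,(38,-82),0)
can((.4212,-.0294),.071,(-38,-82),0)
movep([.42,.02,.30],[180,0,-90]);w=shot("wrist","w14");t=shot("top","t4");print(sense()["time"])
cv2.imwrite("pics/m3.png",np.hstack([cv2.resize(w["color"][:,:,::-1],(400,300)),cv2.resize(t["color"][180:330,240:440,::-1],(400,300),interpolation=cv2.INTER_CUBIC)]))
E
```

```text
grip 0.016331339441833705 39.107526540756226
held 0.01673189558377607
floor (0.12, np.float64(6.66)) exp 0.121
[0.3 0.8 1.1]
80.5917
grip 0.0162679685968117 38.97434413433075
held 0.016433306508761524
floor (0.12, np.float64(6.9)) exp 0.121
[-0.9 -0.4 -0.9]
92.1167
93.775
```

View pics/m3.png

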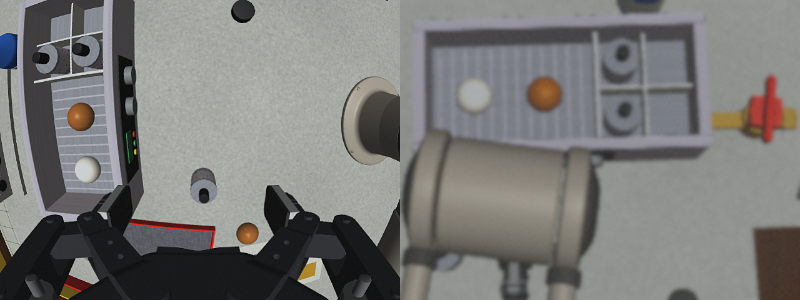

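Both cans stand upright in the inner cells. The third goes into an outer cell, gripped high and released along x.

```bash
python3 - <<'E'
from h import *
w=load("w14")
b=max(blobs(w,(0,0,0),(180,255,50),20,(300,285,350,340)),key=lambda b:b[0]);P=onplane(w,b[1],.083,True)[0][:2];print(b[:2],P)
can(P,.081,(-30,-147),90)
movep([.45,-.15,.33],[180,0,0]);w=shot("wrist","w15");movep([.35,.3,.3],[180,0,90]);t=shot("top","t5");print(sense()["time"])
cv2.imwrite("pics/m4.png",np.hstack([cv2.resize(w["color"][:,:,::-1],(400,300)),cv2.resize(t["color"][180:330,240:440,::-1],(400,300),interpolation=cv2.INTER_CUBIC)]))
E
```

```text
(np.int32(307), array([325.91205212, 312.71661238])) [0.40878039 0.13107301]
grip 0.015965992252262497 39.01311278343201
held 0.015834737416825
floor (0.13, np.float64(6.66)) exp 0.131
[-0.2 -0.3  0.3]
106.9917
110.1417
```

View pics/m4.png

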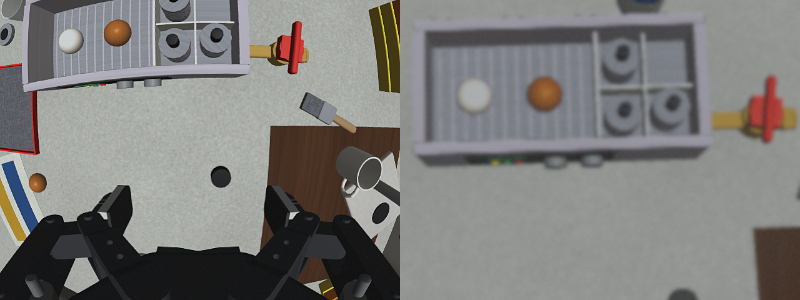

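All three cans stand upright one to a cell, both balls lie in the bay, the key is on the closed cock, and the spare amber ball is untouched on the bench.

```bash
python3 -c "
from station import *
print(close_job())"
```

```text
the job is handed in; nothing more can be done
None
```

The job is handed in: the key is fully home on the drain cock, turned clockwise to its end stop (closed) and left on, both tray balls (amber and white) were lowered to the bay floor, and all three canisters stand upright in their own rack cells.

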